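# Locate a test pallet on two dowels and an end stop, then start the test

## Robot

A 6-joint arm with a two-finger parallel gripper is mounted at the origin on the work surface. World frame = base frame: x ahead of the robot, y to its left, z up, the work surface at z = 0. Lengths are in m, angles in rad, forces in N, time in s.
With the tool pointing down it reaches from about 0.375 to 0.9 m from the base axis. Payload 3.1 kg.
Tool frame: the origin (TCP) lies at the very end of the fingers, on their centre line; the grasp point (between the pads) lies 19 mm behind it; z points along the fingers, x is the direction in which the jaws open and shut, and the axes are right-handed (so a half turn about z gives the same grasp; the last joint's range is limited). The gripper opens to 87 mm and grips with 3 to 60 N. Pads are 19 mm wide; open, the fingers measure 117 mm over their backs; the gripper's body (75 mm by 190 mm) begins 51 mm behind the grasp point.
Start: joints at [0.941, 0.527, 1.433, -0, 1.181, -0.178], TCP at [0.273, 0.562, 0.223] pointing down, gripper open.
Joint ranges: [-3.08, 3.08], [-0.75, 2.2], [0.22, 2.44], [-1.43, 4.57], [0, 2.65], [-2.85, 2.85]. Speed limits (rad/s): [2.79, 2.79, 3.14, 3.14, 3.14, 3.14].

## Interface

Orientations are given as a unit quaternion [x, y, z, w].
In Python, from rig import robot gives the robot as it stands. The module is installed in compiled form; this text tells all that it offers.
- The arm moves only by the tool play_rows, never from a script. Its argument "increments" is one flat list of numbers, 4 for each row, row after row: the shift along the tool's x, y, z in cm, then the turn about the tool's z in rad. In form: [dx, dy, dz, twist, dx, dy, dz, twist, ...]. A call has 1 to 5 rows; each row shifts and turns the commanded pose from where the row before left it, along the tool's axes as they then stand; what a row does not reach is not made up. A row lasts 1/10 s, in which the tool goes at most 50 mm and 8.59 degrees, less where a joint would pass 70% of its speed; a pose out of reach is approached as far as the arm can. A call is refused whole if a number of a shift passes 5 or a number of a turn 0.15, either way. A call with a gripper value outside its range is refused whole. "fingers" is the finger opening in cm, from 0 to 8.7, set as the call begins (left out, the last holds). The fingers move at their own pace and stop on an object; "newtons" is the grip in N (left out, the last holds). Time passes only in rows, so rows that do not move let the fingers close. It gives the time, the measured TCP pose, the force and the opening at its end, in the units of the state.
- robot.get_obs(): the state, without advancing time (a new reading comes with each control period).
- robot.camera(name): name is "side" or "top"; returns the picture (480x640x3 uint8, blue, green, red); there is no depth.
- robot.get_calibration(name): a dict with "fx", "fy", "cx", "cy" (pixels), "dist_coeffs" ([k1, k2, p1, p2, k3] as OpenCV has them; the pictures are not rectified), "R" (3x3) and "t" (3): a world point X has camera coordinates R X + t. Camera axes: x right, y down, z forward; pixel columns grow to the right and rows downward; lengths in m; the calibration is good to about 2 mm. A picture is of the moment at which its call begins. get_calibration takes no time and is no camera call.
- robot.hand_in(): hands the job in, once; it reports no verdict.
The state is a dict: "time": time; "q": joint angles; "joint_velocities": joint speeds; "joint_torque": joint torques, N m; "position": TCP position; "tool_rot": TCP orientation; "ft_force": force on the tool from outside, world axes, zero at the start; "moment": the same for the moment, N m; "grip_width": finger opening in m.
Only numpy, scipy, OpenCV 4.12 (cv2) and the standard library are available. Lean on these libraries where they do the work, as an engineer would, in place of code of your own. Each camera call takes 0.05 s, during which the arm holds its last target. There are 200 camera calls.

## Task

Take the calculator test pallet by its round knob and slide it on the fixture bed until its long edge is against both dowel pins and its end against the end stop; press it snugly home so that it bears on both pins and the stop at the same time, but gently, because the pins bend if forced. Leave it fully home, then press the push button on top of the box all the way down to start the test and let it come back up. Leave the other things on the bench where they are.

Things in the scene. Friction and masses are not known exactly. Their poses are not given: they have to be found in the camera images.
- fixture: Fixed dark steel bed, 180 (its x) by 260 (its y) by 8 mm thick; origin at the centre of its underside. Its x points away from the robot (yaw up to 0.25 rad either way), y to the left. Dowels stand along its far (+x) side, the end stop at its left (+y) end. The pallet slides on its top face (8 mm above the origin).
- pallet_knob (a point): Mid-height centre of the loose test pallet's round upright aluminium knob, 22 mm in diameter, 36 mm tall; its top is 18 mm above this point, the pallet's underside 28 mm below. Axes: x across the pallet towards the edge that goes on the dowels, y towards the end that goes on the stop. Starts turned up to 0.2 rad from the fixture. Home: fixture x = 10, y = 35 mm, axes matching.
- edge_left (a point): Point on the pallet's far long edge (the edge that goes on the dowels), at knob x +45, y +45 mm, half-way up the 10 mm plate. When home it touches dowel_left: fixture x = 55 mm.
- edge_right (a point): Point on the same long edge, at knob x +45, y -45 mm. When home it touches dowel_right: fixture x = 55 mm.
- edge_end (a point): Middle of the pallet's left end (the end that goes on the stop), at knob x 0, y +65 mm. When home it touches the end stop: fixture y = 100 mm.
- pallet: Loose flat aluminium test pallet 90 (its x) by 130 (its y) by 10 mm with a thin circuit board and keys (under 5 mm high) on top and the knob at its centre; 0.2 to 0.38 kg (sliding takes about 2 to 5 N). Origin at the centre of its underside, axes as for the knob. It can pivot about the round knob in a loose grip.
- dowel_left: Fixed upright steel dowel pin, 10 mm in diameter, 22 mm tall above the bed; origin at its foot on the bed's top, at fixture x = 60, y = 80 mm. Rigid; the two pins together must never be pressed with more than 15 N. A snug press is some 3 to 6 N on each pin.
- dowel_right: Second dowel pin, the same, at fixture x = 60, y = -10 mm.
- pin_bar: Thin steel strip (20 by 120 by 1 mm) in the bed that carries both dowels; origin midway between their feet, at fixture x = 60, y = 35 mm. The pallet passes over it without touching.
- end_stop: Fixed end stop: a dark steel block 34 by 18 by 26 mm with a round 10 mm steel button on its right face that touches the pallet's end; origin on the bed's top at the button's contact face, at fixture x = 10, y = 100 mm; the block reaches from y +6 to +24 mm of that origin. Rigid; never more than 15 N. A snug press is some 4 to 10 N.
- button_box: Fixed cream metal box 100 by 80 by 55 mm high, on the left or the right of the fixture; origin at the centre of its underside. The push button is in the middle of its top.
- test_button_top (a point): Centre of the top face of the round push button (28 mm in diameter) on the box. Pressed straight down.
- test_button (a joint): Travel of the push button in m: 0 up, 0.006 fully down; a spring brings it back; fully down takes about 5 N.
- calculator: Loose bystander: finished brown calculator 150 by 80 by 30 mm, on the other side of the fixture from the box; origin at the centre of its underside.
- spring_holder: Loose bystander: chrome spindle of key springs, 40 mm foot, 45 mm tall; origin at the centre of its underside.
- battery_door: Loose bystander: tan plastic battery door 40 by 60 by 4 mm; origin at the centre of its underside.
- buzzer_disc: Loose bystander: ceramic buzzer disc 27 mm in diameter, 4 mm thick; origin at the centre of its underside.
- screwdriver: Loose bystander: screwdriver 170 mm long lying beyond the fixture.
- key_tray: Loose bystander: tan tray 100 by 130 by 30 mm; origin at the centre of its underside.
Not all that is in view belongs to the job. Leave any orange, purple or turquoise look-alike of the pallet alone.

How it is judged:
By the outcome, as a careful person would: the job done as asked, in the order asked, and still so for the second after the job is handed in, with the robot touching nothing.
It also fails if it takes over 72 s, if anything falls off the work surface, if the arm or the gripper's body presses on something with over 40 N, if the wrist force passes 120 N, or if a joint passes its speed limit or range.

## Working session

There is one attempt and no reset: what is moved stays moved. The work goes in short steps, Python scripts to look and compute and a tool call to move; the robot and the scene stay as the last step left them, time stands still between calls to the robot, and variables do not carry over. Pictures are saved under pics/ and viewed, and the job is handed in when it is done.

Besides the shell and the picture viewer there is one more tool, called after "Request:" in YAML: its name, and indented under it one key for each argument. play_rows: Moves the arm, as the interface text tells. Its arguments: {"type":"object","properties":{"increments":{"type":"array","items":{"type":"number"}},"fingers":{"type":"number"},"newtons":{"type":"number"}},"required":["increments"]}

```bash
mkdir -p pics; cat > h.py <<'E'
import numpy as np, cv2
from rig import robot
from scipy.spatial.transform import Rotation as Rn
def cam(n,f):
    im=robot.camera(n); cv2.imwrite('pics/'+f,im); return im
def ray(n,px):
    c=robot.get_calibration(n)
    K=np.array([[c['fx'],0,c['cx']],[0,c['fy'],c['cy']],[0,0,1]])
    u=cv2.undistortPoints(np.array([[px]],float),K,np.array(c['dist_coeffs'],float))[0,0]
    R=np.array(c['R']);t=np.array(c['t']).ravel()
    return -R.T@t, R.T@np.array([u[0],u[1],1])
def atz(n,px,z):
    o,d=ray(n,px); return o+d*(z-o[2])/d[2]
def proj(n,X):
    c=robot.get_calibration(n)
    K=np.array([[c['fx'],0,c['cx']],[0,c['fy'],c['cy']],[0,0,1]])
    return cv2.projectPoints(np.array(X,float).reshape(-1,1,3),cv2.Rodrigues(np.array(c['R'],float))[0],np.array(c['t'],float),K,np.array(c['dist_coeffs'],float))[0][:,0]
def tri(p,q):
    A=[];b=[]
    for n,x in(('top',p),('side',q)):
        o,d=ray(n,x);d=d/np.linalg.norm(d);P=np.eye(3)-np.outer(d,d);A.append(P);b.append(P@o)
    return np.linalg.solve(sum(A),sum(b))
E
python3 - <<'E'
from h import *
np.set_printoptions(precision=4,suppress=True)
cam('top','t0.png');cam('side','s0.png')
print(robot.get_obs())
for n in('top','side'):
    o,d=ray(n,(320,240));print(n,o,d)
E
```

```text
{'time': 0.1, 'q': array([ 0.9405,  0.5283,  1.4338, -0.    ,  1.1814, -0.1785]), 'joint_velocities': array([ 0.0003, -0.0045, -0.0004,  0.0016,  0.0011, -0.0013]), 'joint_torque': array([ -0.0009, -44.0986, -17.715 ,   0.0634,   0.0534,  -0.0001]), 'position': array([0.2724, 0.5618, 0.2217]), 'tool_rot': array([ 0.8475,  0.5308, -0.0009,  0.0004]), 'ft_force': array([0.1504, 0.3579, 0.3435]), 'moment': array([ 0.0024, -0.0285,  0.0225]), 'grip_width': 0.08687060158726853}
top [ 0.3692 -0.0012  1.0301] [ 0.167   0.0147 -0.9859]
side [0.2863 0.4609 0.7281] [ 0.3044 -0.5582 -0.7719]
```

View pics/t0.png

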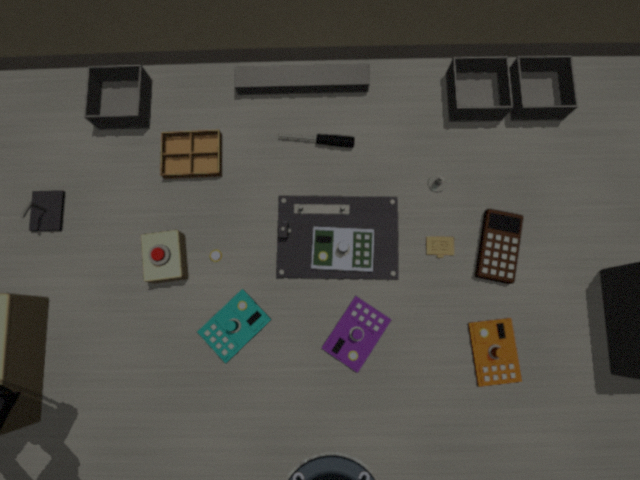

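View pics/s0.png

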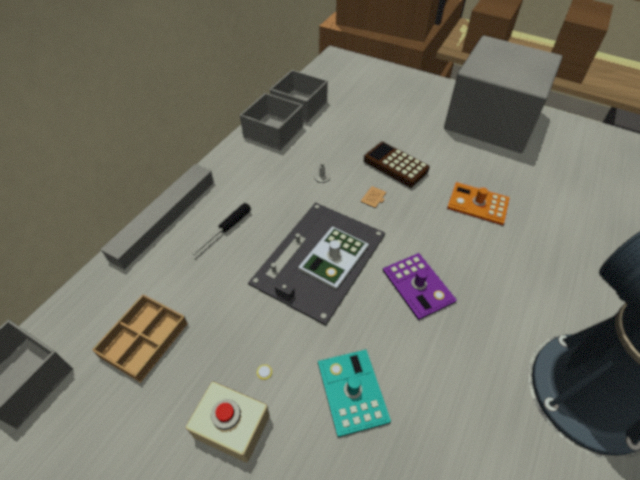

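Candidates for the pallet in the top view: white/silver plate on the bed with a knob at (343,248), turquoise (232,326), purple (357,334) and orange (495,351). The silver one on the bed matches. The box button is at (158,255). I'll check both in close crops.

```bash
python3 - <<'E'
import cv2
a=cv2.imread('pics/t0.png')[185:290,268:408];b=cv2.imread('pics/s0.png')[195:330,240:400]
cv2.imwrite('pics/t0c.png',cv2.convertScaleAbs(cv2.resize(a,None,fx=5.6,fy=5.6,interpolation=2),alpha=1.8))
cv2.imwrite('pics/s0c.png',cv2.convertScaleAbs(cv2.resize(b,None,fx=4.4,fy=4.4,interpolation=2),alpha=1.5))
E
```

```text
(no output)
```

View pics/t0c.png

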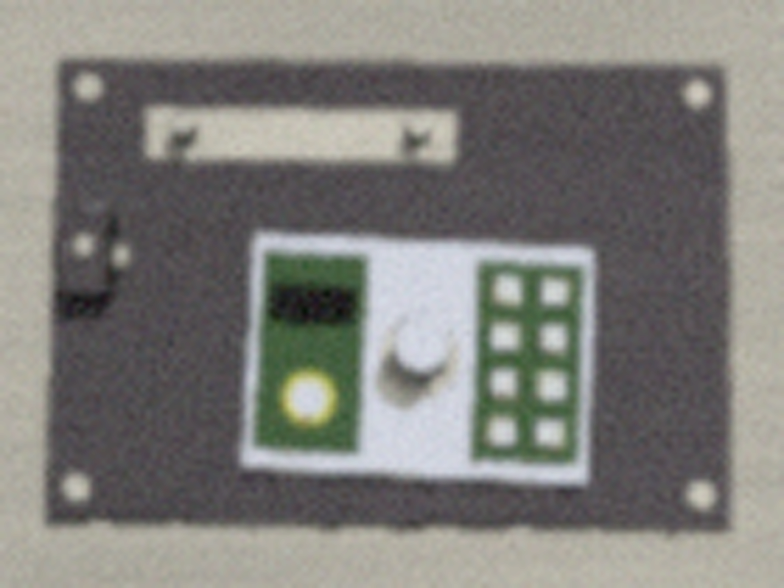

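View pics/s0c.png

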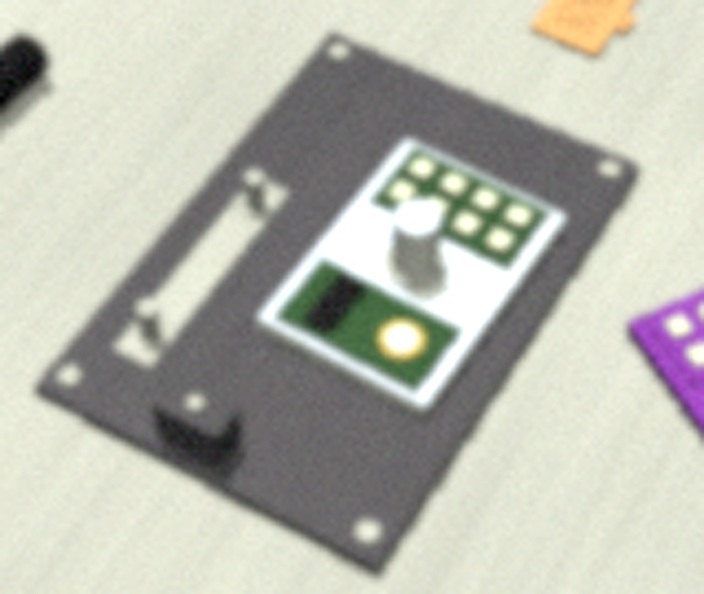

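The silver pallet (crop corners (255,235), (596,248), (588,486), (240,466), knob top (424,343)) sits on the dark bed. The pins are on the strip and the stop is at the left. Next I'll compute poses.

```bash
python3 - <<'E'
from h import *
np.set_printoptions(precision=4,suppress=True)
T=lambda p:(p[0]/5.6+268-.4,p[1]/5.6+185-.4)
S=lambda p:(p[0]/4.4+240-.4,p[1]/4.4+195-.4)
def rect(P,z,cv,n):
    c=[atz(n,cv(p),z)[:2] for p in P]   # FL,FR,NR,NL
    m=np.mean(c,0); v=(c[0]-c[1])+(c[3]-c[2]); w=(c[0]-c[3])+(c[1]-c[2])
    print(n,'center',m,'yaw_y',np.arctan2(-v[0],v[1]),'yaw_x',np.arctan2(w[1],w[0]),np.hypot(*v)/2,np.hypot(*w)/2); return m
print('bed');rect([(60,60),(724,68),(730,528),(47,522)],.008,T,'top')
rect([(37,390),(333,34),(638,165),(382,576)],.008,S,'side')
print('pallet');rect([(255,235),(596,248),(588,486),(240,466)],.018,T,'top')
rect([(260,317),(407,138),(567,215),(424,408)],.018,S,'side')
print('strip');rect([(147,105),(459,112),(456,162),(145,160)],.009,T,'top')
print('knobtop',atz('top',T((424,343)),.054),atz('side',S((418,215)),.054),tri(T((424,343)),S((418,215))))
print('button',tri((158,254.5),(225,412)), atz('top',(158,254.5),.07),atz('side',(225,412),.07))
o=robot.get_obs();print(Rn.from_quat(o['tool_rot']).as_matrix())
E
```

```text
bed
top center [ 0.5492 -0.0229] yaw_y -0.02869891465295505 yaw_x -0.028622392284338334 0.25825495463775006 0.17957012690981045
side center [ 0.5486 -0.0203] yaw_y -0.019262746250451757 yaw_x -0.03408992029336392 0.26052386696409485 0.17824833657432115
pallet
top center [ 0.5216 -0.0335] yaw_y -0.06602554358509456 yaw_x -0.07161241902091696 0.13026270582761545 0.08974322087577873
side center [ 0.5218 -0.0321] yaw_y -0.06457015080457229 yaw_x -0.07578230426083607 0.12991882302448482 0.0893261796259029
strip
top center [0.6111 0.0099] yaw_y -0.03393180866456767 yaw_x -0.061416621871693444 0.1206445319588584 0.020878824975692465
knobtop [ 0.5216 -0.034   0.054 ] [ 0.5224 -0.0329  0.054 ] [ 0.5223 -0.034   0.0527]
button [0.5089 0.3423 0.0687] [0.508  0.3416 0.07  ] [0.5092 0.3428 0.07  ]
[[ 0.4366  0.8997 -0.0011]
 [ 0.8997 -0.4366 -0.0016]
 [-0.0019 -0.0003 -1.    ]]
```

Request:
play_rows:
  increments: [0,0,0,-0.13,0,0,0,-0.13,0,0,0,-0.125,-3.8,1.9,0,0,-3.8,1.9,0,0]
  fingers: 5
  newtons: 20

```text
time: 0.6
position: [0.3053, 0.4835, 0.2219]
tool_rot: [0.729, 0.684, -0.0, 0.0]
ft_force: [0.2, -0.7, 1.0]
grip_width: 0.0553
```

Request:
play_rows:
  increments: [-3.8,1.9,0,0,-3.8,1.9,0,0,-3.8,1.9,0,0,-3.8,1.9,0,0,-3.8,1.9,0,0]

```text
time: 1.1
position: [0.3879, 0.2864, 0.2223]
tool_rot: [0.73, 0.683, -0.0, -0.0]
ft_force: [0.4, -0.4, 0.2]
grip_width: 0.0501
```

Request:
play_rows:
  increments: [-3.8,1.9,0,0,-3.8,1.9,0,0,-3.8,1.9,0,0,-3.8,1.9,0,0,-3.8,1.9,0,0]

```text
time: 1.6
position: [0.47, 0.0904, 0.2224]
tool_rot: [0.73, 0.683, -0.0, -0.0]
ft_force: [0.6, 0.2, -0.0]
grip_width: 0.0504
```

Request:
play_rows:
  increments: [-3,1.5,1,0,-3,1.5,2,0,-3,1.5,2,0,-3,1.5,2,0,0,0,2,0]

```text
time: 2.1
position: [0.5247, -0.0358, 0.1318]
tool_rot: [0.732, 0.682, 0.001, 0.002]
ft_force: [-0.4, 0.5, -0.1]
grip_width: 0.0501
```

Request:
play_rows:
  increments: [0,0,2,0,0,0,1.5,0,0,0,0,0,0,0,0,0]

```text
time: 2.5
position: [0.5216, -0.0316, 0.0974]
tool_rot: [0.73, 0.683, -0.0, -0.0]
ft_force: [-0.4, 0.3, 1.6]
grip_width: 0.0499
```

```bash
python3 - <<'E'
from h import *
np.set_printoptions(precision=4,suppress=True)
a=cam('top','t1.png')[185:290,268:408];b=cam('side','s1.png')[195:330,240:400]
cv2.imwrite('pics/c1.png',cv2.convertScaleAbs(np.hstack([cv2.resize(a,(400,300),interpolation=2),cv2.resize(b,(356,300),interpolation=2)]),alpha=1.6))
o=robot.get_obs();print(o['position'],o['ft_force'])
E
```

```text
[ 0.5223 -0.0317  0.0983] [0.2556 0.3438 0.0572]
```

View pics/c1.png

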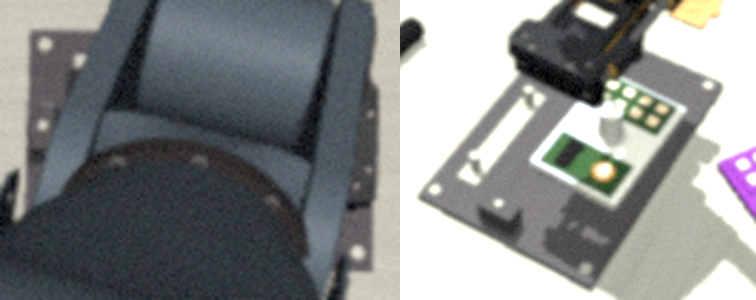

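The side view shows the gripper right over the knob, and the top view is blocked by the arm. I'll lower it, straddling the knob.

Request:
play_rows:
  increments: [-0.15,0,2,0,0,0,2,0,0,0,1.5,0,0,0,1,0,0,0,0.3,0]

```text
time: 3.1
position: [0.5217, -0.0331, 0.0293]
tool_rot: [0.73, 0.683, -0.0, -0.0]
ft_force: [0.0, 0.0, -0.1]
grip_width: 0.0502
```

```bash
python3 - <<'E'
from h import *
np.set_printoptions(precision=4,suppress=True)
b=cam('side','s2.png')[195:330,240:400]
cv2.imwrite('pics/c2.png',cv2.convertScaleAbs(cv2.resize(b,None,fx=4,fy=4,interpolation=2),alpha=1.6))
o=robot.get_obs();print(o['position'],o['ft_force'])
E
```

```text
[ 0.5217 -0.0331  0.0293] [-0.0951  0.1188 -0.0335]
```

View pics/c2.png

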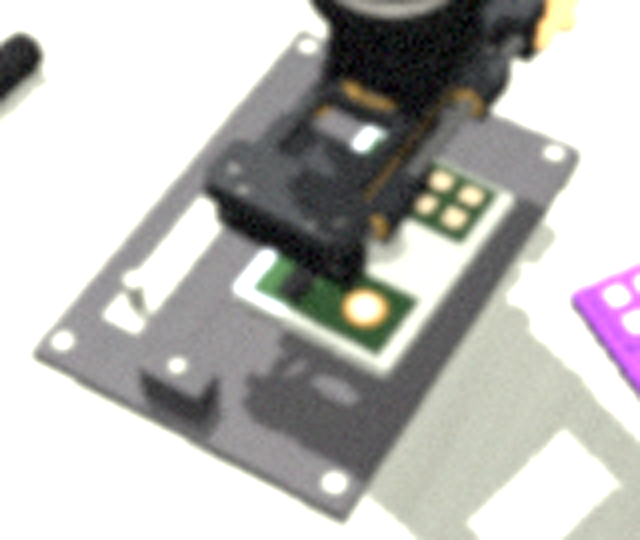

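The fingers straddle the knob. I'll close on it.

Request:
play_rows:
  increments: [0,0,0,0,0,0,0,0,0,0,0,0,0,0,0,0,0,0,0,0]
  fingers: 1.5
  newtons: 20

```text
time: 3.65
position: [0.5219, -0.0331, 0.0299]
tool_rot: [0.73, 0.683, 0.0, 0.0]
ft_force: [-0.5, 0.3, 1.6]
grip_width: 0.0215
```

Request:
play_rows:
  increments: [0,0,0,-0.02,0,0,0,-0.02,0,0,0,0,0,0,0,0]

```text
time: 4.05
position: [0.5219, -0.0332, 0.0299]
tool_rot: [0.717, 0.697, 0.0, 0.0]
ft_force: [-0.5, -0.1, 4.8]
grip_width: 0.0208
```

Request:
play_rows:
  increments: [0.4,0.3,0,0,0.4,0.3,0,0,0.4,0.3,0,0,0.4,0.3,0,0,0.4,0.3,0,0]

```text
time: 4.55
position: [0.5352, -0.0149, 0.0299]
tool_rot: [0.716, 0.698, -0.002, -0.001]
ft_force: [-6.1, -5.9, 7.4]
grip_width: 0.0212
```

Request:
play_rows:
  increments: [0.4,0.3,0,0,0.4,0.3,0,0,0.4,0.3,0,0,0.4,0.3,0,0,0.4,0.3,0,0]

```text
time: 5.05
position: [0.5504, 0.0045, 0.0299]
tool_rot: [0.716, 0.699, -0.003, -0.001]
ft_force: [-4.4, -7.0, 8.6]
grip_width: 0.0213
```

```bash
python3 - <<'E'
from h import *
np.set_printoptions(precision=4,suppress=True)
o=robot.get_obs();print(o['position'],o['ft_force'],o['moment'])
b=cam('side','s3.png')[195:330,240:400]
a=cam('top','t3.png')[185:290,268:408]
cv2.imwrite('pics/c3.png',cv2.convertScaleAbs(cv2.resize(b,None,fx=4.4,fy=4.4,interpolation=2),alpha=1.6))
o=robot.get_obs();print(o['position'],o['ft_force'],o['moment'])
E
```

```text
[0.5504 0.0045 0.0299] [-4.403  -7.0431  8.6421] [-1.1474  0.9404 -0.0102]
[0.551  0.0052 0.0299] [-4.0103 -3.6333  8.3546] [-0.6394  0.694  -0.0422]
```

View pics/c3.png

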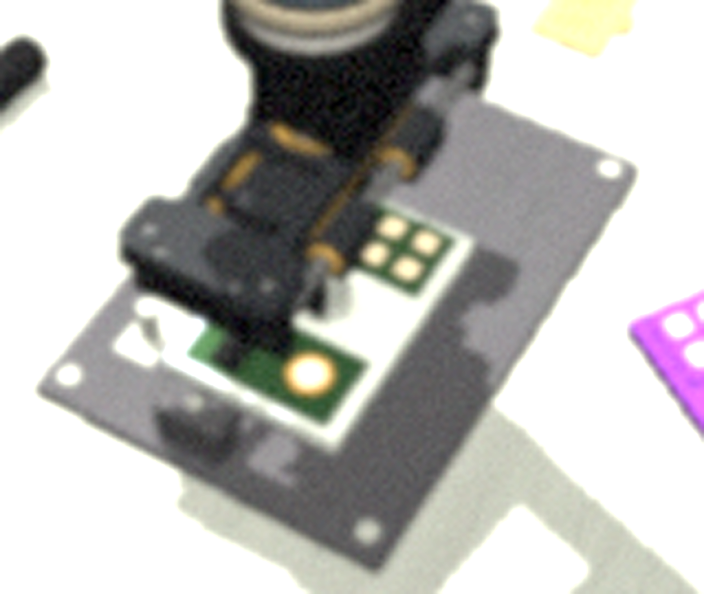

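Seated in the grip with about 9 mm left to the pins and 8 mm to the stop. I'll relieve the downward force, then approach the pins slowly.

Request:
play_rows:
  increments: [0,0,-0.05,0,0,0.15,0,0,0,0.15,0,0,0,0.15,0,0,0,0.1,0,0]

```text
time: 5.65
position: [0.5522, 0.0059, 0.0298]
tool_rot: [0.716, 0.698, -0.004, -0.005]
ft_force: [-12.1, -3.6, 11.8]
grip_width: 0.0214
```

Request:
play_rows:
  increments: [0,0.1,0,0,0,0,0,0]

```text
time: 5.85
position: [0.5528, 0.0061, 0.0299]
tool_rot: [0.716, 0.698, -0.005, -0.005]
ft_force: [-11.1, -3.8, 11.3]
grip_width: 0.0213
```

```bash
python3 - <<'E'
from h import *
np.set_printoptions(precision=4,suppress=True)
b=cam('side','s4.png')[210:320,240:380]
cv2.imwrite('pics/c4.png',cv2.convertScaleAbs(cv2.resize(b,None,fx=5.5,fy=5.5,interpolation=2),alpha=1.6))
o=robot.get_obs();print(o['position'],o['ft_force'],o['moment'])
# predicted home corner pts in crop
c=np.array([.549,-.0215]);y=-.028;R=np.array([[np.cos(y),-np.sin(y)],[np.sin(y),np.cos(y)]])
for p in [(55,100),(55,-30),(-35,-30),(-35,100)]:
    w=c+R@(np.array(p)/1000); print(p,(proj('side',[w[0],w[1],.018])[0]-[239.6,209.6])*5.5)
E
```

```text
[0.5528 0.0061 0.0299] [-11.1133  -2.8316  12.5288] [-0.5777  1.7991 -0.0356]
(55, 100) [169.0518 368.2366]
(55, -30) [359.7186 130.9334]
(-35, -30) [562.846  223.9252]
(-35, 100) [383.0922 477.3378]
```

View pics/c4.png

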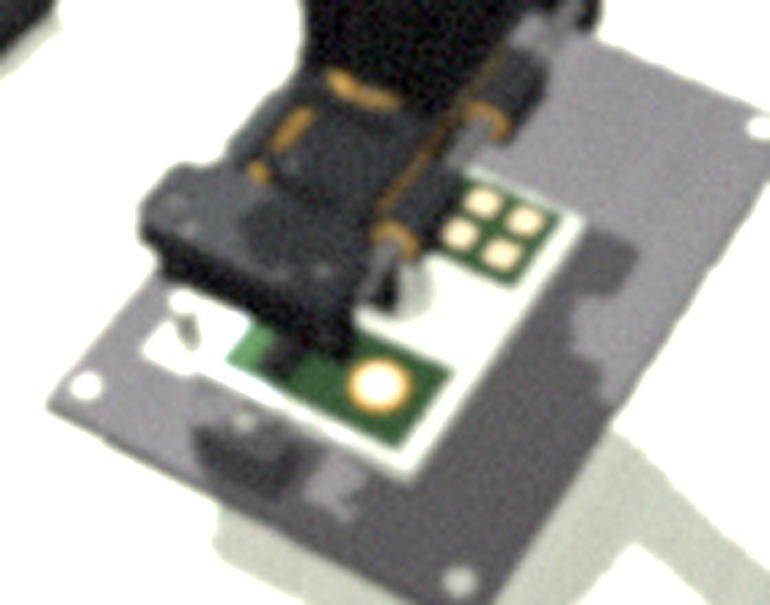

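```bash
cat >> h.py <<'E'
C=np.array([.549,-.0215]);Y=-.028
RF=np.array([[np.cos(Y),-np.sin(Y)],[np.sin(Y),np.cos(Y)]])
def fx(n,px,z): return RF.T@(atz(n,px,z)[:2]-C)*1000
E
python3 - <<'E'
from h import *
np.set_printoptions(precision=1,suppress=True)
S=lambda p:(p[0]/5.5+239.6,p[1]/5.5+209.6)
for p,z in [((583,217),.018),((408,482),.018),((180,298),.03),((200,370),.018),((462,170),.018)]: print(p,fx('side',S(p),z))
o=robot.get_obs();print('tcp',RF.T@(o['position'][:2]-C)*1000)
print('home knob top/bottom px',[ (proj('side',[*(C+RF@np.array([.01,.035])),z])[0]-[239.6,209.6])*5.5 for z in(.018,.054)])
E
```

```text
(583, 217) [-40.  -36.8]
(408, 482) [-43.4  97.2]
(180, 298) [63.5 79. ]
(200, 370) [45. 95.]
(462, 170) [ 10.9 -33.3]
tcp [ 3.  27.7]
home knob top/bottom px [array([370.7, 294.4]), array([368.8, 234.3])]
```

The TCP is still about 7 mm short of home and there is no contact yet. A downward load of about 12 N is adding friction, so I'll relieve it by raising the command.

Request:
play_rows:
  increments: [0,0,-0.1,0,0,0,-0.1,0,0,0,0,0]

```text
time: 6.2
position: [0.5597, 0.0059, 0.0316]
tool_rot: [0.716, 0.698, 0.0, 0.0]
ft_force: [0.3, -0.6, -2.9]
grip_width: 0.0215
```

Request:
play_rows:
  increments: [0,0,0.05,0,0,0,0.05,0,0,0,0.0,0]

```text
time: 6.5
position: [0.5592, 0.0059, 0.0307]
tool_rot: [0.716, 0.698, -0.0, -0.0]
ft_force: [-0.7, -0.5, -3.0]
grip_width: 0.0211
```

```bash
python3 - <<'E'
from h import *
np.set_printoptions(precision=4,suppress=True)
b=cam('side','s5.png')[210:320,240:380]
cv2.imwrite('pics/c5.png',cv2.convertScaleAbs(cv2.resize(b,None,fx=5.5,fy=5.5,interpolation=2),alpha=1.6))
o=robot.get_obs();print(o['position'],o['ft_force'],o['moment'])
E
```

```text
[0.5592 0.0059 0.0308] [-0.1152  0.5859 -2.6986] [0.0139 0.0144 0.0048]
```

View pics/c5.png

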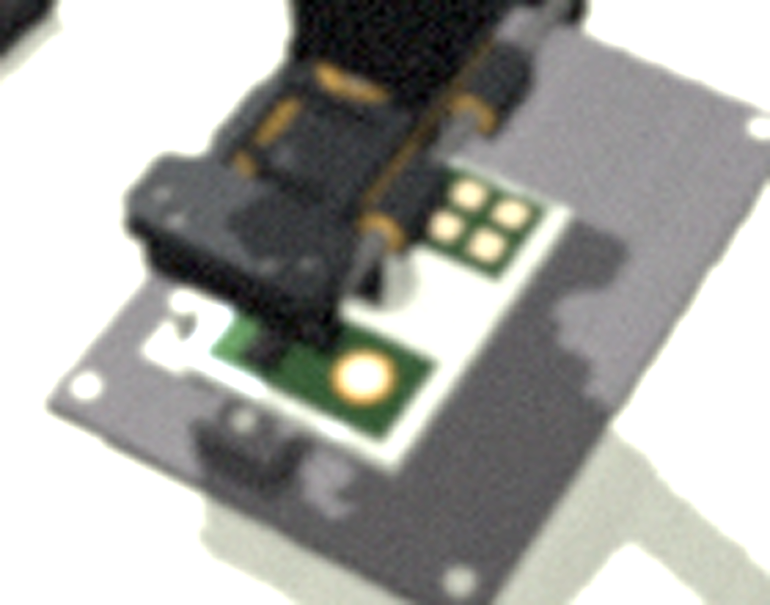

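Request:
play_rows:
  increments: [0,0,0.04,0,0,0,0.03,0,0,0,0,0]

```text
time: 6.85
position: [0.5592, 0.0058, 0.0303]
tool_rot: [0.717, 0.698, -0.0, -0.0]
ft_force: [-0.2, -0.6, -4.2]
grip_width: 0.0216
```

Request:
play_rows:
  increments: [0,0,0.03,0,0,0,0.0,0]

```text
time: 7.05
position: [0.5592, 0.0059, 0.0301]
tool_rot: [0.717, 0.698, -0.0, 0.0]
ft_force: [-0.4, 1.1, -3.9]
grip_width: 0.0216
```

Request:
play_rows:
  increments: [0,0.1,0,0,0,0.1,0,0,0,0.0,0,0]

```text
time: 7.35
position: [0.5608, 0.0059, 0.03]
tool_rot: [0.717, 0.698, -0.0, -0.0]
ft_force: [0.4, 0.7, -2.7]
grip_width: 0.0211
```

Request:
play_rows:
  increments: [0,0.05,0.02,0,0,0.05,0,0,0,0,0,0]

```text
time: 7.65
position: [0.5608, 0.0059, 0.0299]
tool_rot: [0.716, 0.698, -0.001, -0.001]
ft_force: [-3.7, -0.4, 1.8]
grip_width: 0.0211
```

Request:
play_rows:
  increments: [0,0.05,0.02,0,0,0.05,0,0,0,0,0,0]

```text
time: 7.95
position: [0.5609, 0.0059, 0.0299]
tool_rot: [0.716, 0.698, -0.002, -0.002]
ft_force: [-6.3, -0.5, 5.1]
grip_width: 0.0212
```

Request:
play_rows:
  increments: [0,0,-0.05,0,0,0,0,0]

```text
time: 8.15
position: [0.561, 0.006, 0.03]
tool_rot: [0.716, 0.698, -0.001, -0.002]
ft_force: [-6.1, -1.8, 1.2]
grip_width: 0.0211
```

Steady 6 N along x with the vertical load relieved and no motion, so it's on a pin. Now I'll slide it along the pins toward the stop, pressing a little less in x.

Request:
play_rows:
  increments: [0,-0.05,0,0,0.15,0,0,0,0.15,0,0,0,0.15,0,0,0,0,0,0,0]

```text
time: 8.65
position: [0.5611, 0.0088, 0.03]
tool_rot: [0.716, 0.698, -0.002, -0.001]
ft_force: [-5.8, -6.9, 1.7]
grip_width: 0.0211
```

```bash
python3 - <<'E'
from h import *
np.set_printoptions(precision=4,suppress=True)
o=robot.get_obs();print(o['position'],o['ft_force'],o['moment'])
print(RF.T@(o['position'][:2]-C)*1000)
E
```

```text
[0.5611 0.0088 0.03  ] [-5.8118 -6.8894  1.6763] [-1.0818  1.0877 -0.1033]
[11.292  30.6679]
```

Request:
play_rows:
  increments: [0.1,0,0,0,0.1,0,0,0,0,0,0,0]

```text
time: 8.95
position: [0.5612, 0.0107, 0.03]
tool_rot: [0.716, 0.698, -0.002, -0.001]
ft_force: [-6.3, -7.7, 1.5]
grip_width: 0.0218
```

Request:
play_rows:
  increments: [0,0,-0.03,0,0,0,0,0]

```text
time: 9.15
position: [0.5613, 0.0107, 0.0302]
tool_rot: [0.716, 0.698, -0.002, -0.001]
ft_force: [-6.4, -6.9, 0.1]
grip_width: 0.0212
```

Still sliding (friction of about 7 N). I'll continue in small steps.

Request:
play_rows:
  increments: [0.05,0,0,0,0.05,0,0,0,0,0,0,0]

```text
time: 9.45
position: [0.5613, 0.0118, 0.0302]
tool_rot: [0.716, 0.698, -0.002, -0.001]
ft_force: [-5.6, -6.3, 0.3]
grip_width: 0.0214
```

Request:
play_rows:
  increments: [0.05,0,0,0,0.05,0,0,0,0,0,0,0]

```text
time: 9.75
position: [0.5613, 0.0122, 0.0302]
tool_rot: [0.716, 0.698, -0.002, -0.0]
ft_force: [-5.4, -8.8, 0.5]
grip_width: 0.0215
```

Request:
play_rows:
  increments: [0.05,0.05,-0.02,0,0.0,0.05,-0.01,0,0,0,0,0]

```text
time: 10.05
position: [0.5613, 0.0123, 0.0303]
tool_rot: [0.716, 0.698, -0.003, -0.001]
ft_force: [-7.6, -10.2, 0.3]
grip_width: 0.0216
```

```bash
python3 - <<'E'
from h import *
np.set_printoptions(precision=4,suppress=True)
b=cam('side','s6.png')[210:320,240:380]
a=cam('top','t6.png')
cv2.imwrite('pics/c6.png',cv2.convertScaleAbs(cv2.resize(b,None,fx=5.5,fy=5.5,interpolation=2),alpha=1.6))
o=robot.get_obs();print(o['position'],o['ft_force'],o['moment'])
E
```

```text
[0.5614 0.0123 0.0303] [-8.3179 -9.5936  0.5428] [-1.7122  1.286  -0.0525]
```

View pics/c6.png

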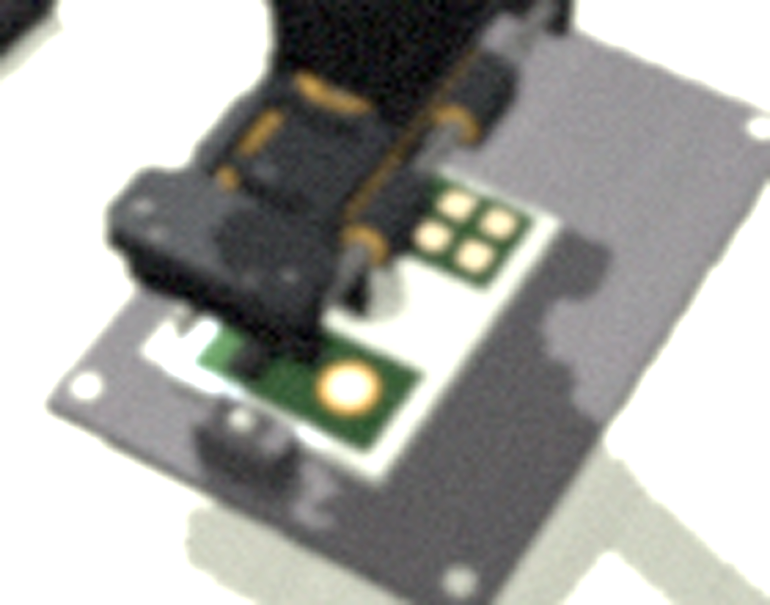

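The pallet end is at the stop button and its long edge on the pins, with Fx about 8 N and Fy about 10 N. I'll ease the grip so the pallet can pivot evenly onto both pins, and test with small twists.

Request:
play_rows:
  increments: [0,0,0,0.0,0,0,0,0,0,0,0,0]
  newtons: 12

```text
time: 10.45
position: [0.5613, 0.0123, 0.0303]
tool_rot: [0.716, 0.698, -0.003, -0.001]
ft_force: [-7.9, -10.2, 1.3]
grip_width: 0.0216
```

```bash
python3 -c "
from h import *
o=robot.get_obs();print(o['position'],o['ft_force'],o['moment'])"
```

```text
[0.56134092 0.01230595 0.0303092 ] [ -7.85396972 -10.20357309   1.32067244] [-1.67701883  1.32890099 -0.08820305]
```

Request:
play_rows:
  increments: [0,0,0,0.02,0,0,0,0,0,0,0,0]

```text
time: 10.75
position: [0.5614, 0.0123, 0.0303]
tool_rot: [0.723, 0.691, -0.003, -0.001]
ft_force: [-7.0, -9.3, 1.2]
grip_width: 0.0213
```

```bash
python3 -c "
from h import *
o=robot.get_obs();print(o['position'],o['tool_rot'],o['ft_force'],o['moment'])"
```

```text
[0.56143168 0.01229901 0.03031074] [ 0.72262353  0.69123423 -0.00314473 -0.00076132] [-7.00622441 -9.32301233  1.22409135] [-1.66158245  1.29650563  0.01561595]
```

Request:
play_rows:
  increments: [0,0,0,-0.02,0,0,0,-0.02,0,0,0,0]

```text
time: 11.05
position: [0.5612, 0.0123, 0.0303]
tool_rot: [0.709, 0.705, -0.003, -0.001]
ft_force: [-8.6, -9.9, 2.3]
grip_width: 0.0218
```

```bash
python3 -c "
from h import *
o=robot.get_obs();print(o['position'],o['tool_rot'],o['ft_force'],o['moment'])"
```

```text
[0.56121546 0.01230494 0.03029439] [ 0.70889906  0.7053018  -0.00321195 -0.00108072] [-8.64178409 -9.94690841  2.31084965] [-1.74048351  1.29499519 -0.12057533]
```

Request:
play_rows:
  increments: [0,0,0,0.02,0,0,0,0.02,0,0,0,0.02,0,0,0,0]

```text
time: 11.45
position: [0.5616, 0.0123, 0.0303]
tool_rot: [0.73, 0.684, -0.003, -0.001]
ft_force: [-7.4, -10.3, 0.2]
grip_width: 0.0213
```

```bash
python3 -c "
from h import *
o=robot.get_obs();print(o['position'],o['tool_rot'],o['ft_force'],o['moment'])"
```

```text
[0.56164206 0.01230294 0.03033948] [ 7.29555755e-01  6.83914442e-01 -3.02133141e-03 -5.55879327e-04] [ -7.35553951 -10.297953     0.21659056] [-1.68290767  1.22375199  0.06789448]
```

Request:
play_rows:
  increments: [0,0,0,0.02,0,0,0,0.02,0,0,0,0]

```text
time: 11.75
position: [0.5621, 0.0123, 0.0304]
tool_rot: [0.743, 0.669, -0.003, -0.0]
ft_force: [-7.2, -9.4, -0.4]
grip_width: 0.0216
```

```bash
python3 -c "
from h import *
o=robot.get_obs();print(o['position'],o['tool_rot'],o['ft_force'],o['moment'])"
```

```text
[0.56208591 0.01225693 0.03041617] [ 7.43095762e-01  6.69179534e-01 -2.72415404e-03 -1.35257465e-04] [-7.15389238 -9.44964011 -0.42444036] [-1.73546073  1.0709864   0.01199429]
```

```bash
python3 - <<'E'
from h import *
b=cam('side','s7.png')
a=cv2.imread('pics/s6.png')
f=lambda i:cv2.convertScaleAbs(cv2.resize(i[230:310,275:355],None,fx=5,fy=5,interpolation=2),alpha=1.5)
cv2.imwrite('pics/c7.png',np.hstack([f(a),f(b)]))
E
```

```text
(no output)
```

View pics/c7.png

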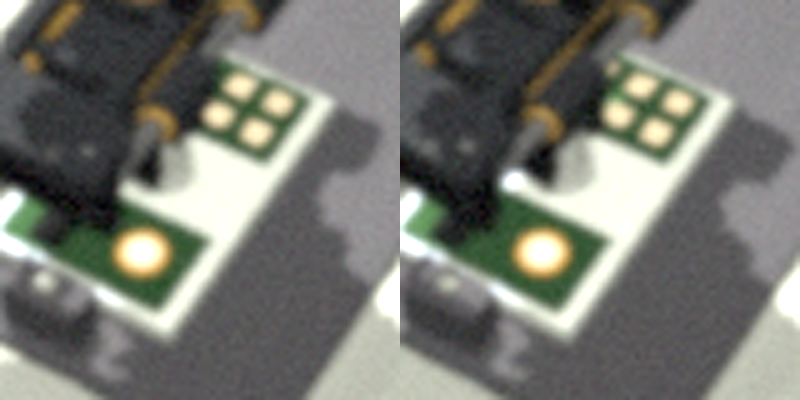

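The pallet did not rotate in either twist test, and the jaws just slipped around the knob. I'll square the tool and press slightly firmer toward the pins.

Request:
play_rows:
  increments: [0,0,0,-0.02,0,0,0,-0.02,0,0,0,-0.01,0,0.05,-0.01,0,0,0,0,0]

```text
time: 12.3
position: [0.5618, 0.0123, 0.0304]
tool_rot: [0.726, 0.687, -0.003, -0.001]
ft_force: [-7.6, -10.3, 0.6]
grip_width: 0.0217
```

Request:
play_rows:
  increments: [0,0.04,-0.01,0,0,0,0,0,0,0,0,0]

```text
time: 12.6
position: [0.5618, 0.0123, 0.0304]
tool_rot: [0.726, 0.687, -0.003, -0.001]
ft_force: [-8.5, -11.0, 0.7]
grip_width: 0.0216
```

```bash
python3 -c "
from h import *
o=robot.get_obs();print(o['position'],o['tool_rot'],o['ft_force'],o['moment'])"
```

```text
[0.56177679 0.01231818 0.03041839] [ 0.72640085  0.68726139 -0.00345867 -0.00127065] [ -8.53653407 -10.96261106   0.6781104 ] [-1.73327919  1.47756264 -0.10330598]
```

Request:
play_rows:
  increments: [-0.04,0,0,0,0,0.05,-0.01,0,0,0.04,-0.01,0,0,0,0,0]
  newtons: 18

```text
time: 13.0
position: [0.5618, 0.0123, 0.0304]
tool_rot: [0.726, 0.687, -0.004, -0.002]
ft_force: [-9.8, -9.2, 1.2]
grip_width: 0.0214
```

```bash
python3 -c "
from h import *
o=robot.get_obs();print(o['position'],o['tool_rot'],o['ft_force'],o['moment'])"
```

```text
[0.5618033  0.01230756 0.03044283] [ 0.72646298  0.68719124 -0.0038884  -0.00214921] [-9.81358603 -9.19730568  1.17091045] [-1.60463018  1.52354134 -0.1793312 ]
```

Mz of −0.18 suggests the right pin is loaded more. I'll twist slightly back to balance.

Request:
play_rows:
  increments: [0,0,0,0.015,0,0,0,0.01,0,0,0,0]

```text
time: 13.3
position: [0.5618, 0.0123, 0.0304]
tool_rot: [0.734, 0.679, -0.004, -0.002]
ft_force: [-9.2, -9.2, 1.8]
grip_width: 0.0218
```

```bash
python3 -c "
from h import *
o=robot.get_obs();print(o['position'],o['tool_rot'],o['ft_force'],o['moment'])"
```

```text
[0.56178421 0.01230348 0.03044671] [ 0.73443254  0.6786668  -0.00405772 -0.0019363 ] [-9.15825741 -9.23361522  1.79232473] [-1.53314596  1.56211545  0.1202869 ]
```

Mz swung from −0.18 to +0.12 without the pallet turning. That can't happen on a single pin, so both bear. I'll balance, ease the press partway, and release.

Request:
play_rows:
  increments: [0,0,0,-0.01,0,0,0,0,-0.06,-0.06,0,0,-0.06,-0.06,0,0,0,0,0,0]

```text
time: 13.8
position: [0.5618, 0.0122, 0.0304]
tool_rot: [0.732, 0.682, -0.002, -0.002]
ft_force: [-5.3, -4.9, -1.1]
grip_width: 0.0214
```

Request:
play_rows:
  increments: [0,0,0,0,0,0,0,0,0,0,0,0]
  fingers: 4.5

```text
time: 14.1
position: [0.5664, 0.013, 0.0317]
tool_rot: [0.732, 0.681, 0.001, 0.002]
ft_force: [-0.2, 0.5, 0.7]
grip_width: 0.0381
```

```bash
python3 -c "
from h import *
o=robot.get_obs();print(o['position'],o['tool_rot'],o['ft_force'],o['moment'],o['grip_width'])"
```

```text
[0.56642589 0.01297849 0.03165993] [0.73206558 0.68123111 0.00134702 0.00153211] [-0.18181469  0.45669178  0.68508055] [ 0.00543082 -0.00312599  0.00671404] 0.038144658224007345
```

Request:
play_rows:
  increments: [0,0,-1,0,0,0,-2,0,0,0,-3,0,0,0,-3,0,0,0,-4,0]

```text
time: 14.6
position: [0.564, 0.0134, 0.1622]
tool_rot: [0.732, 0.681, -0.0, -0.0]
ft_force: [0.2, -0.2, -0.2]
grip_width: 0.0449
```

Request:
play_rows:
  increments: [4,0,0,0,4,0,0,0,4,0,0,0,4,0,0,0,4,0,0,0]
  fingers: 0

```text
time: 15.1
position: [0.5793, 0.2145, 0.1624]
tool_rot: [0.732, 0.681, 0.001, 0.001]
ft_force: [0.2, -0.5, -0.4]
grip_width: 0.013
```

Request:
play_rows:
  increments: [4,-1,0,0,4,-2,0,0,3,-2,0,0,0,0,0,0,0,0,0,0]

```text
time: 15.6
position: [0.5366, 0.3269, 0.162]
tool_rot: [0.731, 0.682, 0.001, 0.001]
ft_force: [-0.4, -0.8, -0.1]
grip_width: 0.0007
```

```bash
python3 - <<'E'
from h import *
np.set_printoptions(precision=4,suppress=True)
a=cam('top','t8.png')[185:290,268:408];b=cam('side','s8.png')
cv2.imwrite('pics/c8.png',cv2.convertScaleAbs(cv2.resize(a,None,fx=5.6,fy=5.6,interpolation=2),alpha=1.8))
o=robot.get_obs();print(o['position'],o['ft_force'])
R=Rn.from_quat(o['tool_rot']).as_matrix();print('to button cm, tool',R.T@(np.array([.509,.3425,.069])-o['position'])*100)
E
```

```text
[0.5376 0.3253 0.1618] [ 0.0724 -0.3832 -0.8454]
to button cm, tool [ 1.5051 -2.9882  9.2724]
```

View pics/c8.png

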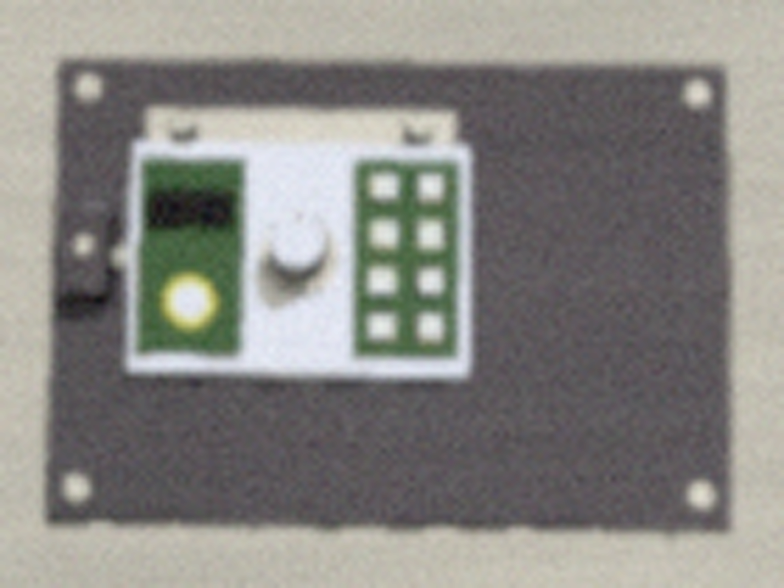

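View pics/s8.png

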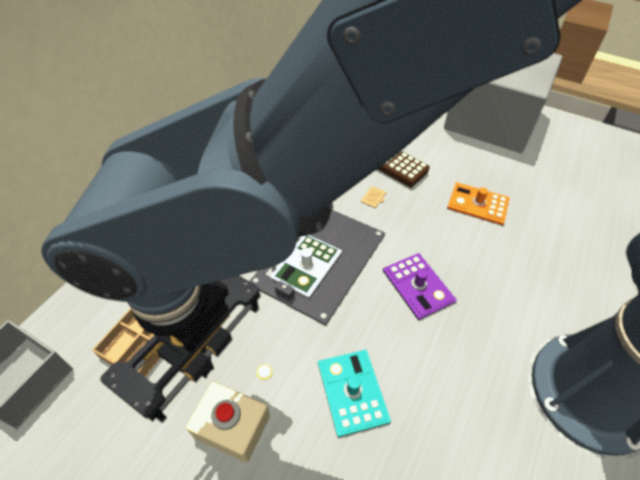

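The top view shows the pallet (corners (133,143), (472,145), (470,378), (127,373)) with its edge at both pins and its end at the stop button. I'll check numerically and press the button.

```bash
python3 - <<'E'
from h import *
np.set_printoptions(precision=4,suppress=True)
T=lambda p:(p[0]/5.6+268-.4,p[1]/5.6+185-.4)
P=[(133,143),(472,145),(470,378),(127,373)]
c=[atz('top',T(p),.018)[:2] for p in P];m=np.mean(c,0)
v=(c[0]-c[1])+(c[3]-c[2]);w=(c[0]-c[3])+(c[1]-c[2])
print('knob fixture mm',RF.T@(m-C)*1000,np.arctan2(-v[0],v[1]),np.arctan2(w[1],w[0]))
# finer: line fit of the far and near edges by brightness in the raw image
im=cv2.cvtColor(cv2.imread('pics/t8.png'),cv2.COLOR_BGR2GRAY).astype(float)
for nm,cols,r0,r1,s in(('near',range(295,350,2),244,258,-1),):
    pts=[]
    for x in cols:
        col=im[r0:r1,x]; g=np.diff(col); i=g.argmin(); k=np.arange(max(i-1,0),i+2); k=k[k<len(g)]
        pts.append((x,r0+.5+(k*-g[k]).sum()/(-g[k]).sum()))
    w=np.array([atz('top',p,.018)[:2] for p in pts]); a=np.polyfit(w[:,1],w[:,0],1); print(nm,'yaw',-np.arctan(a[0]))
    pts=[]
    for x in range(283,393,3):
        col=im[272:288,x]; g=np.diff(col); i=g.argmax(); k=np.arange(max(i-1,0),min(i+2,len(g)))
        pts.append((x,272.5+(k*g[k]).sum()/g[k].sum()))
    w=np.array([atz('top',p,.004)[:2] for p in pts]); a=np.polyfit(w[:,1],w[:,0],1); print('bed near yaw',-np.arctan(a[0]))
E
```

```text
knob fixture mm [10.5619 32.8276] -0.028668700315649297 -0.03251449527022346
near yaw -0.034298359378467085
bed near yaw -0.030817110213319593
```

Request:
play_rows:
  increments: [0.75,-1.5,2,0,0.75,-1.5,2,0,0,0,2,0,0,0,1.2,0,0,0,0,0]

```text
time: 16.2
position: [0.5079, 0.3414, 0.0876]
tool_rot: [0.733, 0.681, -0.002, -0.0]
ft_force: [0.4, 1.0, 1.0]
grip_width: 0.0003
```

```bash
python3 - <<'E'
from h import *
np.set_printoptions(precision=4,suppress=True)
b=cam('side','s9.png')[330:480,150:310]
cv2.imwrite('pics/c9.png',cv2.convertScaleAbs(cv2.resize(b,None,fx=4,fy=4,interpolation=2),alpha=1.3))
o=robot.get_obs();print(o['position'],o['ft_force'])
E
```

```text
[0.5087 0.342  0.0887] [-0.4393  0.732   0.2064]
```

View pics/c9.png

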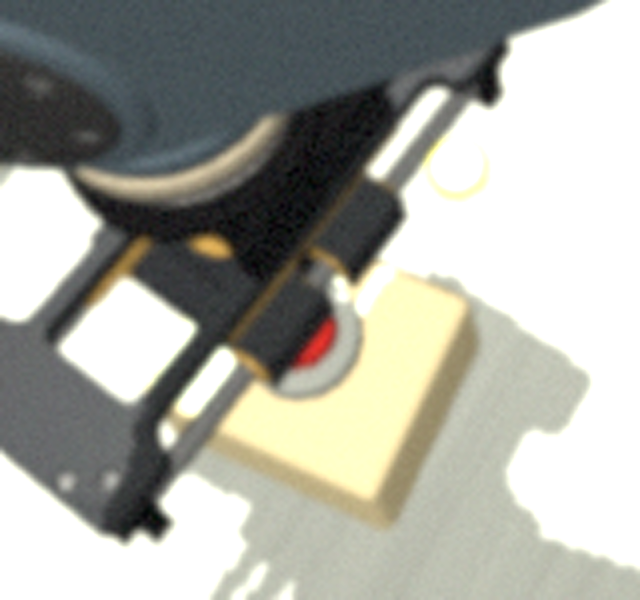

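The fingertips are over the red button. Descending.

Request:
play_rows:
  increments: [0,0,0.8,0,0,0,0.8,0,0,0,0.3,0,0,0,0.2,0,0,0,0,0]

```text
time: 16.75
position: [0.5097, 0.3432, 0.0712]
tool_rot: [0.732, 0.681, 0.002, 0.001]
ft_force: [-2.0, -3.4, 14.7]
grip_width: 0.0006
```

Request:
play_rows:
  increments: [0,0,0.2,0,0,0,0.2,0,0,0,0,0]

```text
time: 17.05
position: [0.5098, 0.3432, 0.0709]
tool_rot: [0.732, 0.682, 0.002, 0.001]
ft_force: [-6.8, -5.5, 35.3]
grip_width: 0.0005
```

Stopped at 0.071 with 35 N. I'll back off and look at where contact starts.

Request:
play_rows:
  increments: [0,0,-0.5,0,0,0,-0.3,0,0,0,0,0]

```text
time: 17.35
position: [0.5096, 0.3432, 0.0735]
tool_rot: [0.732, 0.681, 0.002, 0.001]
ft_force: [2.8, -1.0, 3.7]
grip_width: 0.0004
```

```bash
python3 - <<'E'
from h import *
a=cv2.imread('pics/t0.png')[215:295,130:200];b=cv2.imread('pics/s0.png')[370:470,175:285]
cv2.imwrite('pics/c10.png',cv2.convertScaleAbs(np.hstack([cv2.resize(a,(350,400),interpolation=2),cv2.resize(b,(440,400),interpolation=2)]),alpha=1.4))
E
```

```text
(no output)
```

View pics/c10.png

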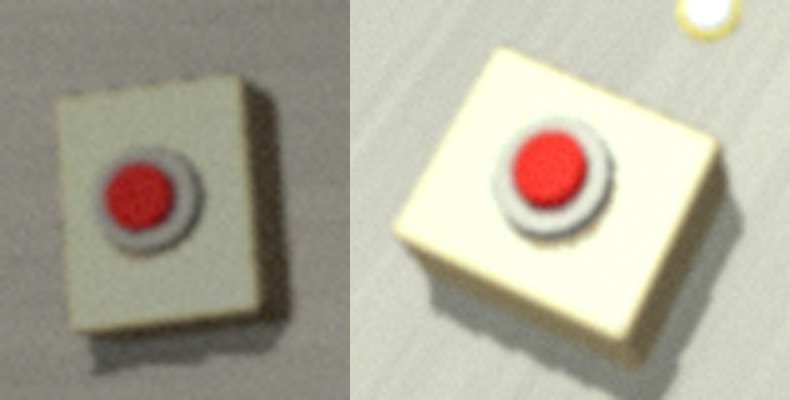

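```bash
python3 - <<'E'
from h import *
np.set_printoptions(precision=4,suppress=True)
T=lambda p:(p[0]/5+130-.4,p[1]/5+215-.4)
S=lambda p:((p[0]-350)/4+175-.4,p[1]/4+370-.4)
m=np.mean([atz('top',T(p),.055) for p in[(57,98),(240,75),(260,305),(72,330)]],0)
ms=np.mean([atz('side',S(p),.055) for p in[(500,47),(718,142),(620,338),(397,232)]],0);print(m,ms)
for z in(.065,.069,.073,.077,.081): print(z,atz('top',T((139,197)),z),atz('side',S((549,167)),z))
E
```

```text
[0.5094 0.3406 0.055 ] [0.5084 0.3438 0.055 ]
0.065 [0.5098 0.3446 0.065 ] [0.5123 0.3416 0.065 ]
0.069 [0.5092 0.3432 0.069 ] [0.5109 0.3423 0.069 ]
0.073 [0.5086 0.3418 0.073 ] [0.5096 0.343  0.073 ]
0.077 [0.508  0.3403 0.077 ] [0.5082 0.3437 0.077 ]
0.081 [0.5074 0.3389 0.081 ] [0.5069 0.3444 0.081 ]
```

Request:
play_rows:
  increments: [0,0,-0.2,0,0,0,0,0]

```text
time: 17.55
position: [0.5089, 0.3433, 0.0743]
tool_rot: [0.732, 0.681, 0.001, 0.0]
ft_force: [2.4, -0.4, 3.1]
grip_width: 0.0003
```

Request:
play_rows:
  increments: [0,0,-0.2,0,0,0,0,0]

```text
time: 17.75
position: [0.5078, 0.3432, 0.0759]
tool_rot: [0.732, 0.681, -0.0, -0.0]
ft_force: [1.0, 0.1, 1.9]
grip_width: 0.0008
```

The force curve (1.9 N at 75.9 mm, 3.1 at 74.3, 3.7 at 73.5, hard stop at 71.2) matches a button spring with its top at about 77 mm. So it was pressed fully down. Now I'll retract and check.

Request:
play_rows:
  increments: [0,0,-1,0,0,0,-3,0,0,0,-4,0,0,3,-3,0,0,4,0,0]

```text
time: 18.25
position: [0.5778, 0.3396, 0.1915]
tool_rot: [0.731, 0.682, 0.002, 0.0]
ft_force: [0.8, 0.7, 0.9]
grip_width: 0.0004
```

Request:
play_rows:
  increments: [0,4,0,0,0,4,0,0,0,3,0,0,0,0,0,0,0,0,0,0]

```text
time: 18.75
position: [0.6859, 0.3297, 0.1847]
tool_rot: [0.732, 0.681, -0.002, -0.001]
ft_force: [-0.7, 1.1, -0.4]
grip_width: 0.0002
```

```bash
python3 - <<'E'
from h import *
a=cam('top','t11.png');b=cam('side','s11.png')
f=lambda i:cv2.resize(i,(400,300))
g=cv2.resize(a[185:290,268:408],(400,300),interpolation=2);h=cv2.resize(b[370:470,175:285],(400,300),interpolation=2)
cv2.imwrite('pics/c11.png',cv2.convertScaleAbs(np.vstack([np.hstack([f(a),f(b)]),np.hstack([g,h])]),alpha=1.5))
o=robot.get_obs();print(o['time'],o['position'],o['ft_force'])
E
```

```text
18.85 [0.68520017 0.33034245 0.18540741] [0.17985633 0.16665464 0.38232695]
```

View pics/c11.png

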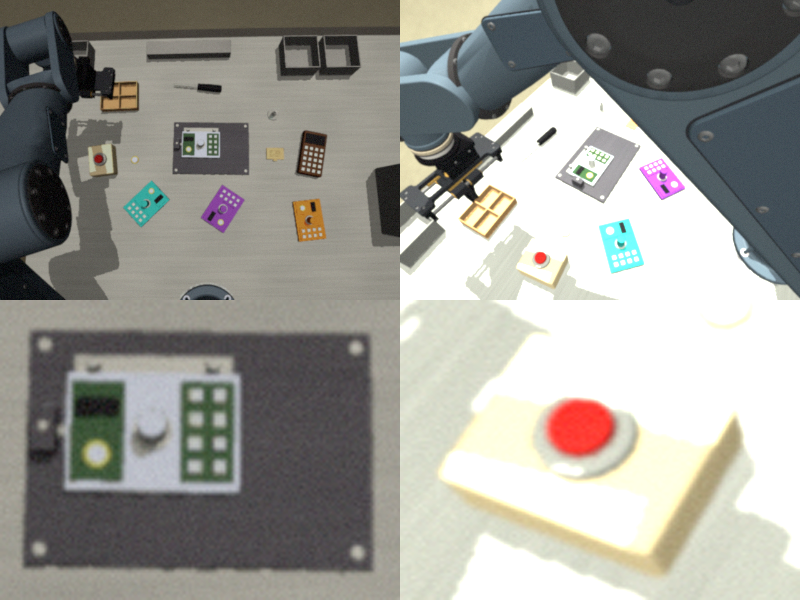

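The pallet is at both pins and the stop, the button is back up, the other things look unmoved, and the arm is clear of everything. Handing in.

```bash
python3 -c "
from rig import robot
print(robot.hand_in())"
```

```text
the job is handed in; nothing more can be done
None
```

The pallet is home against both dowel pins and the end stop. The test button was then pressed to the bottom and came back up, and I handed the job in at about 19 s.

- **Seating:** I gripped the silver pallet by its knob and slid it to the pins, then along them to the stop. The final press was about 9 N towards the pins and 9 N towards the stop at the wrist, with bed friction included in both. At firmest, the wrist read about 10 N towards the pins and 11 N towards the stop.
- **Both pins bearing:** Twisting the tool swung the vertical moment from −0.18 to +0.12 N m without turning the pallet. I took that to mean it was resting on both pins, since the force on each pin could not be read separately.
- **Camera checks:** In the final pictures the pallet is parallel to the bed within about 0.004 rad, with its edge at both pins and its end at the stop. The vision estimate of the knob was 10.6 and 32.8 mm, against 10 and 35 mm at home. The y value is off by about the camera's accuracy, and contact there was confirmed by force.
- **Button press:** My first height estimate for the button was about 8 mm low, so the press went into the hard stop and reached about 35 N, under the 40 N limit. On the way back up the force fell off as the button's spring would give.
- **Other things:** They look unmoved in the final pictures.

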